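Close the target-card box and hold its slot half open

ROBOT

A 7-joint arm with a two-finger parallel gripper is mounted at the origin on the work surface. World frame = base frame: x ahead of the robot, y to its left, z up, the work surface at z = 0. Lengths are in m, angles in rad, forces in N, time in s.
With the tool pointing down it reaches from about 0.4 to 0.85 m from the base axis. Payload 10.4 kg.
Tool frame: the origin (TCP) lies at the very end of the fingers, on their centre line; the grasp point (between the pads) lies 19 mm behind it (r.pinch_z is the distance from the TCP to the grasp point, in m); z points along the fingers, y is the line along which they close (so a half turn about z gives the same grasp; the last joint's range is limited). The gripper opens to 87 mm and grips with 3 to 60 N. Pads are 19 mm wide; open, the fingers measure 117 mm over their backs; the gripper's body (75 mm by 190 mm) begins 51 mm behind the grasp point.
Start: joints at [-1.154, 0.332, -0.065, 1.46, 0.022, 1.35, -0.088], TCP at [0.266, 0.566, 0.202] pointing down, gripper open.
Joint ranges: [-2.6, 2.6], [-0.5, 2.12], [-1.47, 1.34], [0.16, 2.42], [-1.27, 4.41], [0.06, 2.06], [-2.6, 2.6]. Speed limits (rad/s): [2.22, 2.22, 2.79, 2.79, 3.14, 3.14, 3.14].

INTERFACE

Orientations are given as a unit quaternion [x, y, z, w].
In Python, from bench import sensors, vision, r gives the robot as it stands.
- The arm moves only by the shell command python3 -m crank 'ROWS' [OPENING] [FORCE]. ROWS is JSON, a list of rows, each a list of 2 entries, a list of its own where there are three numbers: the shift along the tool's x, y, z normalised to -1 to 1, where 1 is 3 cm, then the turn about the tool's z normalised to -1 to 1, where 1 is 8 degrees. A call has 1 to 12 rows; each row shifts and turns the commanded pose from where the row before left it, along the tool's axes as they then stand; what a row does not reach is not made up. A row lasts 1/8 s, in which the tool goes at most 62.5 mm and 10.7 degrees, less where a joint would pass 70% of its speed; a pose out of reach is approached as far as the arm can. A call with a number of a shift or a turn outside -1 to 1 is refused whole. A call with a gripper value outside its range is refused whole. OPENING is the opening, from 0 (shut) to 1 (fully open), set as the call begins (- or left out, the last holds). The fingers move at their own pace and stop on an object; FORCE is the grip in N (left out, the last holds). Time passes only in rows, so rows that do not move let the fingers close. It gives the time, the measured TCP pose, the force, the opening and the grip force at its end, in the units of the state.
- sensors.read_state(): the state, without advancing time (a new reading comes with each control period).
- vision.camera(name): name is "scene" or "top" or "wrist"; returns the picture (384x512x3 uint8, red, green, blue); there is no depth.
- vision.camera_model(name): a dict with "vertical_fov" (degrees; the focal length in pixels is half the picture's height over the tangent of half this angle, whatever the lens; pixels are square), "cx", "cy" (the principal point, pixels), "camera_from_world" (4x4, takes a point from world to camera coordinates); the wrist camera has in their place "hand_eye" (4x4, takes a point from camera to tool coordinates, whose origin is the TCP and whose axes are the flange's). Camera axes: x right, y down, z forward; pixel columns grow to the right and rows downward; lengths in m; the calibration is good to about 2 mm. The wrist camera is an equidistant fisheye: a pixel r from the principal point sees the ray r / f radians off the axis. A picture is of the moment at which its call begins: read the wrist's pose just before it. camera_model takes no time and is no camera call.
- r.close_job(): hands the job in; it is judged then, once.
The state is a dict: "time": time; "joint_positions": joint angles; "joint_vel": joint speeds; "joint_torque": joint torques, N m; "ee_pos": TCP position; "eef_rot": TCP orientation; "ft_force": force on the tool from outside, world axes, zero at the start; "torque": the same for the moment, N m; "width": finger opening in m; "grip_force": force on a finger pad.
Only numpy, scipy, OpenCV 4.12 (cv2) and the standard library are available. Lean on these libraries where they do the work, as an engineer would, in place of code of your own. Each camera call takes 0.05 s, during which the arm holds its last target. There are 200 camera calls.

TASK

Put the loose grey lid on the blue collecting box for target cards so that it sits fully down and square all round (lower it on, do not drop it) and let go of it with the slot shutter still shut. Then slide the red-tabbed shutter half open against its spring, to the white marks on its rails, and finish while still holding it there, so that I can post my cards. Leave the bottle, the tape and the pen pot where they are.

Things in the scene. Friction and masses are not known exactly. Their poses are not given: they have to be found in the camera images.
- box: blue open steel box, fixed to the desk, 220 (x) by 200 (y) by 110 mm high, walls 4 mm; origin at the centre of its underside, z up. The lid's skirt goes over the outside of its rim
- lid: loose grey lid of 0.5 to 0.8 kg, 231 (x) by 211 (y) mm, lying right way up on the desk. A 4 mm plate with a 16 mm deep skirt under its edge; the skirt clears the box by 2.5 mm on each side and its lower edge is flared outwards. Origin at the centre, level with the skirt's lower edge; z up. The plate's top is 20 mm above the origin. Fully seated, the plate lies on the rim and this origin is 94 mm above the box's origin. It fits either way round (x axes parallel or opposite)
- lid_handle (a point): centre of the black carrying bar over the middle of the lid, 56 mm above the lid's origin; axes as the lid. The bar runs along the lid's x, 116 mm long, 14 mm wide (y), 14 mm high, with open space under it between two posts at x = +-52 mm. The lid's weight hangs nearly under it
- shutter_tab (a point): centre of the red upright tab on the slot shutter, 50 mm (x) by 10 mm (y) by 34 mm high, its foot 24 mm and its top 58 mm above the lid's origin; axes as the lid. Shut, it stands 52 mm from the lid's middle towards the lid's +y; there are 40 mm of free space between it and the carrying bar. It moves with the shutter
- shutter (a joint): slide of the steel slot shutter (136 by 42 by 3 mm) that carries the red tab, in m: 0 shut, 0.040 fully open, 0.020 half open, moving towards the lid's +y. Springs in the two side rails push it shut with about 3 N when shut, rising evenly to 7 N half open and 11.5 N fully open; let go, it shuts. On each rail a white cross line marks half open: the shutter's leading edge is then level with the lines
- bottle_mid (a point): green glass bottle with a plant cutting, 62 mm across, 140 mm high without the plant; the point is on its axis 70 mm up
- tape_mid (a point): roll of grey tape lying flat, 76 mm across, 30 mm high; the point is its centre
- penpot_mid (a point): black pen pot with pens, 70 by 90 by 90 mm high, pens up to 140 mm; the point is at its centre, 45 mm up

How it is judged:
On the way:
1. the lid sits fully down and square on the box, let go, its shutter shut (horizontal distance between lid and box below 0.006 m and z of lid in the frame of box between 0.091 and 0.0965 m and angle between lid's own z axis and vertical below 0.02 rad and angle between the x axis of lid and the x axis of box, either way round below 0.05 rad and value of joint shutter below 0.004 m and contact force between the fingers and lid below 0.3 N), for 0.2 s.
At the end, for the whole second after the job is handed in: Lid seated on the box (centred within 6 mm, 94 mm up within 2.5 mm, level, square within 0.05 rad); shutter still at 20 mm of its 40 mm travel, within 5 mm, held by the fingers with over 3 N; bottle, tape and pen pot within 20 mm of their start (horizontal distance between lid and box below 0.006 m and z of lid in the frame of box between 0.091 and 0.0965 m and angle between lid's own z axis and vertical below 0.02 rad and angle between the x axis of lid and the x axis of box, either way round below 0.05 rad and value of joint shutter between 0.015 and 0.025 m and velocity of joint shutter between -0.01 and 0.01 m/s and contact force between the fingers and shutter above 3 N and distance of each of bottle_mid, tape_mid, penpot_mid from where it was at the start of the episode below 0.02 m); the arm keeps its last pose, push and grip.
It fails at once if the lid is dropped (falls out of the fingers faster than 0.4 m/s) (linear speed of lid above 0.4 m/s and contact force between the fingers and lid below 0.1 N).
It fails at once if the bottle, tape or pen pot is pushed away by more than 20 mm (distance of any of bottle_mid, tape_mid, penpot_mid from where it was at the start of the episode above 0.02 m).
It also fails if it takes over 53 s, if anything falls off the work surface, if the arm or the gripper's body presses on something with over 40 N, if the wrist force passes 120 N, or if a joint passes its speed limit or range.

## Working session

There is one attempt and no reset: what is moved stays moved. The work goes in short steps, Python scripts to look and compute and a shell command to move; the robot and the scene stay as the last step left them, time stands still between calls to the robot, and variables do not carry over. Pictures are saved under pics/ and viewed, at most 10 in all, crops included, and the job is handed in when it is done.

```bash
mkdir -p pics; ls
python3 - <<'E'
from bench import sensors, vision, r
import cv2,numpy as np
s=sensors.read_state();print({k:np.round(v,3).tolist() for k,v in s.items()})
a=[]
for n in ["scene","top","wrist"]:
    im=vision.camera(n);cv2.imwrite(f"pics/{n}0.png",im[:,:,::-1])
    m=vision.camera_model(n);print(n,{k:np.round(v,4).tolist() for k,v in m.items()})
E
```

```text
pics
{'time': 0.0, 'joint_positions': [-1.154, 0.333, -0.065, 1.461, 0.022, 1.35, -0.089], 'joint_vel': [0.001, 0.001, 0.0, 0.003, -0.002, -0.001, -0.002], 'joint_torque': [0.001, -62.324, 0.025, -38.99, -0.061, 0.04, 0.0], 'ee_pos': [0.266, 0.565, 0.202], 'eef_rot': [0.218, 0.976, -0.001, -0.0], 'ft_force': [-1.002, -0.145, 0.1], 'torque': [0.03, 0.011, -0.007], 'grip_force': 0.0, 'width': 0.087}
scene {'vertical_fov': 42.1767, 'cx': 249.8854, 'cy': 202.3504, 'camera_from_world': [[-0.2538, 0.9671, 0.0181, 0.1906], [0.6775, 0.1911, -0.7103, -0.3962], [-0.6904, -0.168, -0.7037, 1.9602], [0.0, 0.0, 0.0, 1.0]]}
top {'vertical_fov': 45.3554, 'cx': 266.3464, 'cy': 187.8284, 'camera_from_world': [[0.0125, -0.9999, 0.0033, -0.025], [-0.992, -0.0128, -0.1254, 0.6466], [0.1254, -0.0017, -0.9921, 1.6789], [0.0, 0.0, 0.0, 1.0]]}
wrist {'vertical_fov': 65.7065, 'cx': 252.1439, 'cy': 189.7435, 'hand_eye': [[-0.0012, -0.9663, -0.2573, 0.0706], [1.0, -0.0012, -0.0002, -0.0005], [-0.0001, -0.2573, 0.9663, -0.1819], [0.0, 0.0, 0.0, 1.0]]}
```

View pics/top0.png

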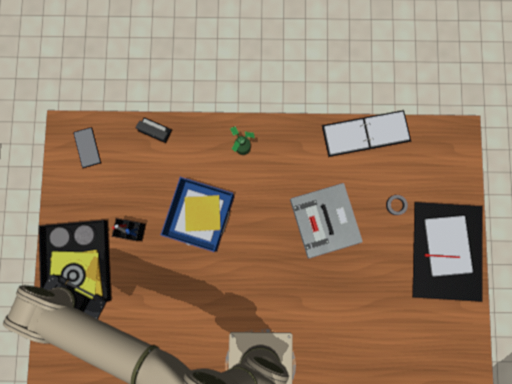

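View pics/scene0.png

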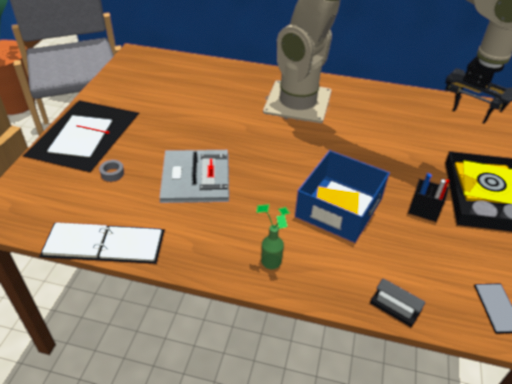

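The top view shows the lid around (326,220) with its red tab on the left at (314,223) and the bar at (327,219). The box is at (198,214), the pen pot at (129,229), the bottle at (243,145) and the tape at (397,205). The scene view agrees.

```bash
cat > h.py <<'E'
import cv2,numpy as np
from bench import sensors,vision,r
from scipy.spatial.transform import Rotation as R
def ray(name,uv,T=None):
    """origin, directions in world of pixels uv (N,2). T: (pos,quat) of the tool for wrist"""
    m=vision.camera_model(name);uv=np.atleast_2d(uv).astype(float)
    f=192/np.tan(np.radians(m["vertical_fov"]/2));d=(uv-[m["cx"],m["cy"]])/f
    if name=="wrist":
        t=np.linalg.norm(d,axis=1,keepdims=True);k=np.sinc(t/np.pi)
        d=np.hstack([d*k,np.cos(t)]);H=np.array(m["hand_eye"]);W=np.eye(4)
        W[:3,:3]=R.from_quat(T[1]).as_matrix();W[:3,3]=T[0];C=W@H
    else:
        d=np.hstack([d,np.ones((len(d),1))]);C=np.linalg.inv(np.array(m["camera_from_world"]))
    return C[:3,3],d@C[:3,:3].T
def onz(name,uv,z,T=None):
    o,d=ray(name,uv,T);return o+d*((z-o[2])/d[:,2])[:,None]
def big(mask):
    c,_=cv2.findContours(mask.astype(np.uint8),cv2.RETR_EXTERNAL,cv2.CHAIN_APPROX_NONE)
    return max(c,key=cv2.contourArea)[:,0,:]
def rect(P):
    (c,s,a)=cv2.minAreaRect((P[:,:2]*1000).astype(np.float32));return np.round(c,1),np.round(s,1),round(a,2)
def hsv(im): return cv2.cvtColor(im,cv2.COLOR_RGB2HSV).astype(int)
E
python3 - <<'E'
from h import *
im=cv2.imread("pics/top0.png")[:,:,::-1].copy();h=hsv(im);H,S,V=h[...,0],h[...,1],h[...,2]
def roi(m,x0,y0,x1,y1):
    o=np.zeros_like(m);o[y0:y1,x0:x1]=m[y0:y1,x0:x1];return o
lid=roi((S<70)&(V>90),280,175,370,265);c=big(lid);hull=cv2.convexHull(c)[:,0]
print("lid",rect(onz("top",hull,.015)))
red=roi((S>150)&((H<8)|(H>172))&(V>100),300,205,325,235)
bx=roi((H>100)&(H<130)&(S>120),150,165,245,260);c=big(bx);print("box",rect(onz("top",cv2.convexHull(c)[:,0],.11)))
dark=roi(V<70,315,195,340,240);
for n,m,z in(("red",red,.058),("bar",dark,.063)):
    c=big(m);print(n,c.mean(0),rect(onz("top",c,z)))
cv2.imwrite("pics/c.png",np.hstack([cv2.resize(im[165:265,x:x+110,::-1],None,fx=3.5,fy=3.5,interpolation=2) for x in(150,275)]))
E
```

```text
lid (array([ 531.1, -241.7]), array([234.8, 215.7]), 17.21)
box (array([542.2, 227.2]), array([200.7, 214.1]), 73.64)
red [313.46666667 223.5       ] (array([ 514.8, -190.9]), array([50.8, 15.1]), 18.49)
bar [327.06557377 219.26229508] (array([ 530.6, -240. ]), array([110.7,  14.6]), 17.0)
```

View pics/c.png

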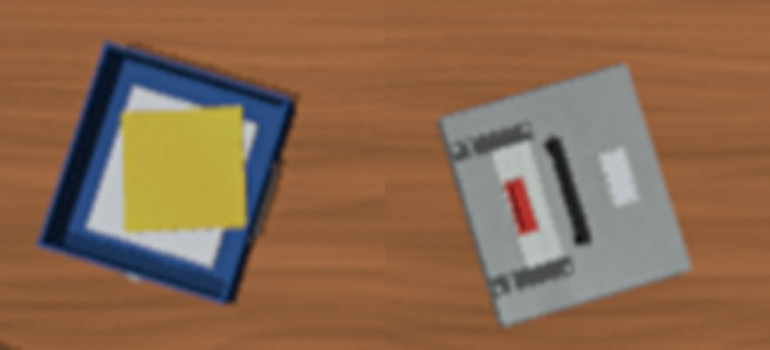

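The crops show the box's rim corners (long sides down-left) and the lid's bar and tab clearly. In world coordinates the lid is at (531,-241) mm with its x axis at about 17°, and the box is at (542,227) mm with its x axis at about -16.4°. I'll turn and lift, then go over to the lid.

```bash
python3 -m crank '[[[0,0,-0.5],-1],[[0,0,-0.5],-1],[[0,0,-0.5],-1],[[0,0,-0.5],-1],[[0,0,-0.5],-1],[[0,0,-0.5],-0.3],[[0,-1,0],0],[[0,-1,0],0],[[0,-1,0],0],[[0,-1,0],0],[[0,-1,0],0],[[0,-1,0],0]]' 0.5 20
python3 -m crank '[[[0,-1,0],0],[[0,-1,0],0],[[0,-1,0],0],[[0,-1,0],0],[[0,-1,0],0],[[0,-1,0],0],[[0,-1,0],0],[[0,-1,0],0],[[0,-1,0],0],[[0,-1,0],0],[[0,-1,0],0],[[0,-1,0],0]]'
cat >> h.py <<'E'
def togo(x,y,z,yaw):
    """shift (tool axes, units of 30 mm) and turn (units of 8 deg) to bring TCP to x,y,z (m), tool y axis to yaw deg"""
    s=sensors.read_state();M=R.from_quat(s["eef_rot"]).as_matrix()
    a=np.degrees(np.arctan2(M[1,1],M[0,1]));t=-((yaw-a+180)%360-180)/8
    d=(np.array([x,y,z])-s["ee_pos"])@M/.03
    w=np.radians(yaw);yy=np.array([np.cos(w),np.sin(w),0]);xx=np.cross(yy,[0,0,-1])
    D=np.array([x,y,z])-s["ee_pos"]
    print("t",round(s["time"],2),"pos",np.round(s["ee_pos"],4),"yaw",round(a,2),"tilt",np.round(M[:2,2],4),"| now-axes",np.round(d,2),"turn",round(t,2),"| after-turn axes",np.round([D@xx/.03,D@yy/.03,-D[2]/.03],2),"F",np.round(s["ft_force"],1),"w",round(float(s["width"]),4),"g",round(float(s["grip_force"]),1))
E
python3 -c "
from h import *
togo(.531,-.241,.2,107.2)"
```

```text
time: 1.65
ee_pos: [0.3195, 0.3925, 0.2921]
eef_rot: [-0.15, 0.989, -0.0, -0.0]
ft_force: [1.1, 0.8, 0.7]
width: 0.043
grip_force: 0.0
time: 3.15
ee_pos: [0.4259, 0.0487, 0.2922]
eef_rot: [-0.15, 0.989, 0.0, -0.0]
ft_force: [-0.4, 0.3, 0.4]
width: 0.0434
grip_force: 0.0
t 3.15 pos [0.4259 0.0487 0.2922] yaw 107.2 tilt [-0.0001  0.0001] | now-axes [ -0.49 -10.26   3.07] turn 0.0 | after-turn axes [ -0.49 -10.26   3.07] F [-0.4  0.3  0.4] w 0.0434 g 0.0
```

```bash
python3 -m crank '[[[0,-1,0],0],[[0,-1,0],0],[[0,-1,0],0],[[0,-1,0],0],[[0,-1,0.4],0],[[0,-1,0.4],0],[[0,-1,0.4],0],[[0,-1,0.4],0],[[-0.25,-1,0.4],0],[[-0.24,-1,0.4],0],[[0,-0.26,0.4],0],[[0,0,0],0]]' >/dev/null
python3 - <<'E'
from h import *
s=sensors.read_state();T=(s["ee_pos"],s["eef_rot"])
im=vision.camera("wrist");cv2.imwrite("pics/w1.png",im[:,:,::-1]);np.save("w1.npy",im)
h=hsv(im);H,S,V=h[...,0],h[...,1],h[...,2]
red=(S>150)&((H<8)|(H>172))&(V>80);c=big(red);print("red px",c.mean(0),rect(onz("wrist",c,.058,T)))
lid=(S<70)&(V>60);c=big(lid);print("lid",c.min(0),c.max(0),rect(onz("wrist",cv2.convexHull(c)[:,0],.02,T)))
togo(.531,-.241,.2,107.2)
E
```

```text
red px [291.56451613 169.41935484] (array([ 511.3, -198.5]), array([56.1, 19.7]), 17.82)
lid [167  76] [335 243] (array([ 523.5, -242.9]), array([219.7, 211.4]), 17.13)
t 4.7 pos [ 0.5304 -0.2394  0.208 ] yaw 107.2 tilt [-0.001   0.0006] | now-axes [-0.   -0.06  0.27] turn 0.0 | after-turn axes [-0.   -0.06  0.27] F [-0.5 -0.4 -0.4] w 0.0435 g 0.0
```

View pics/w1.png

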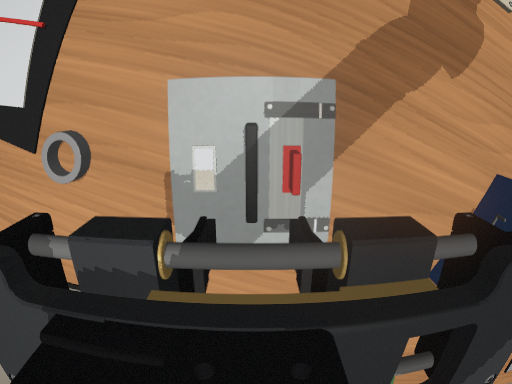

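The wrist view shows the lid with bar at (251,172), tab at (292,170), and white marks on the dark rails at (321,110) and (318,226). The bar is almost centred between the fingers, and the bottom of the lid is hidden by the gripper.

Run:
```python
from h import *
s=sensors.read_state();T=(s["ee_pos"],s["eef_rot"]);im=np.load("w1.npy");h=hsv(im);V=h[...,2]
m=np.zeros(V.shape,bool);m[118:226,238:262]=V[118:226,238:262]<60
c=big(m);print(c.min(0),c.max(0));P=onz("wrist",c,.063,T);print("bar",rect(P))
(x,y),_,_=rect(P);togo(x/1e3,y/1e3,.0375,107.2)
```

```text
[246 141] [256 222]
bar (array([ 538.5, -238.4]), array([94.7, 11.7]), 17.31)
t 4.7 pos [ 0.5304 -0.2394  0.208 ] yaw 107.2 tilt [-0.001   0.0006] | now-axes [-0.27 -0.05  5.68] turn 0.0 | after-turn axes [-0.27 -0.05  5.68] F [-0.5 -0.4 -0.4] w 0.0435 g 0.0
```

```bash
python3 -m crank '[[[0.06,-0.05,0.7],0],[[0,0,0.7],0],[[0,0,0.7],0],[[0,0,0.7],0],[[0,0,0.7],0],[[0,0,0.7],0],[[0,0,0.5],0],[[0,0,0.5],0],[[0,0,0.48],0],[[0,0,0],0],[[0,0,0],0]]' 
python3 -m crank '[[[0,0,0],0],[[0,0,0],0],[[0,0,0],0],[[0,0,0],0],[[0,0,0],0],[[0,0,0],0]]' 0 50
python3 -m crank '[[[0,0,-0.2],0],[[0,0,-0.2],0],[[0,0,-0.4],0],[[0,0,-0.4],0],[[0,0,0],0],[[0,0,0],0]]'; python3 -c "
from h import *
togo(.542,.227,.3,73.6)"
```

```text
time: 6.08
ee_pos: [0.5298, -0.2422, 0.0383]
eef_rot: [-0.149, 0.989, -0.0, 0.0]
ft_force: [-0.6, 0.6, 0.3]
width: 0.044
grip_force: 0.0
time: 6.82
ee_pos: [0.5296, -0.2417, 0.038]
eef_rot: [-0.15, 0.989, 0.0, -0.0]
ft_force: [-1.3, 2.2, 3.0]
width: 0.0127
grip_force: 50.0
time: 7.58
ee_pos: [0.5295, -0.2418, 0.0738]
eef_rot: [-0.15, 0.989, 0.0, -0.0]
ft_force: [0.4, 0.3, -7.7]
width: 0.0127
grip_force: 50.0
t 7.58 pos [ 0.5295 -0.2418  0.0738] yaw 107.21 tilt [-0.0001  0.0003] | now-axes [-5.02 14.81 -7.54] turn 4.2 | after-turn axes [ 4.01 15.11 -7.54] F [ 0.4  0.3 -7.7] w 0.0127 g 50.0
```

```bash
python3 -m crank '[[[0,0,-0.7],0],[[0,0,-0.8],0],[[0,0,-0.8],0],[[0,0,-0.8],0.3],[[0,0,-0.8],0.7],[[0,0,-0.8],0.7],[[0,0,-0.8],0.7],[[0,0,-0.4],0.7],[[0,0,0],0.7],[[0,0,0],0.4],[[0,0,0],0]]' >/dev/null
python3 -m crank '[[[0.1,0.3,0],0],[[0.25,0.7,0],0],[[0.25,0.8,0],0],[[0.25,0.8,0],0],[[0.25,0.8,0],0],[[0.25,0.8,0],0],[[0.25,0.8,0],0],[[0.25,0.7,0],0],[[0.15,0.4,0],0],[[0,0,0],0],[[0,0,0],0]]'
python3 - <<'E'
from h import *
s=sensors.read_state();np.savez("w2.npz",im=(im:=vision.camera("wrist")),p=s["ee_pos"],q=s["eef_rot"]);cv2.imwrite("pics/w2.png",im[:,:,::-1])
togo(.542,.227,.25,73.6)
E
```

```text
time: 10.32
ee_pos: [0.5236, -0.0506, 0.251]
eef_rot: [0.143, 0.99, -0.0, 0.0]
ft_force: [0.5, -0.7, -5.9]
width: 0.0129
grip_force: 50.0
t 10.38 pos [ 0.5236 -0.0507  0.251 ] yaw 73.52 tilt [ 0.0001 -0.0004] | now-axes [2.04 9.05 0.03] turn -0.01 | after-turn axes [2.03 9.05 0.03] F [-0.4  0.2 -6.2] w 0.0126 g 50.0
```

View pics/w2.png

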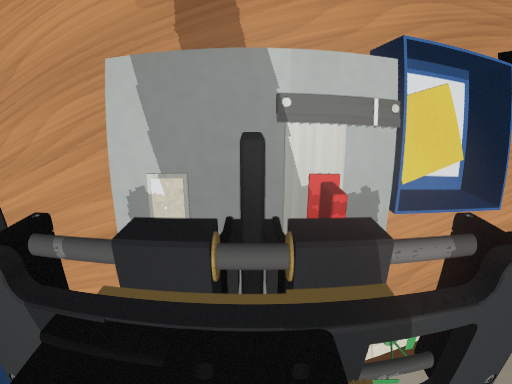

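The wrist view shows the lid level in the hand: far edge along row ~50-60, left edge at x≈108-117, right edge at x≈390-398. The box is to the right, with rim corners near (405,37), (510,70), (500,208) and (392,212). I'll zoom in on the box rim.

Run:
```python
from h import *
im=np.load("w2.npz")["im"]
c=cv2.resize(im[30:220,365:512],None,fx=3,fy=3,interpolation=cv2.INTER_CUBIC);c=np.clip(c*1.5,0,255)
cv2.imwrite("pics/w2c.png",c[:,:,::-1])
```

```text
[ WARN:0@0.336] global loadsave.cpp:1063 imwrite_ Unsupported depth image for selected encoder is fallbacked to CV_8U.
```

View pics/w2c.png

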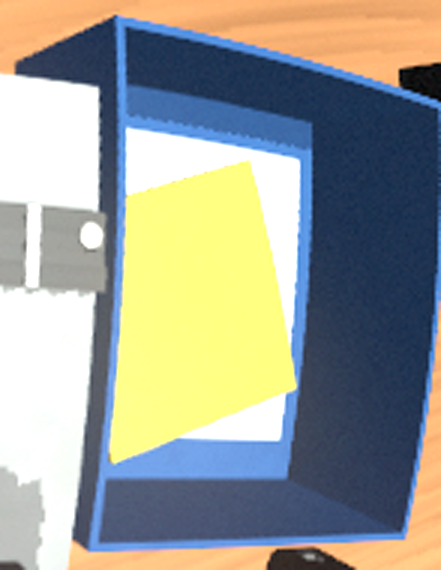

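Run:
```python
from h import *
d=np.load("w2.npz");im,T=d["im"],(d["p"],d["q"]);M=R.from_quat(T[1]).as_matrix()
def tool(P): return (P-T[0])@M*1000
cr=np.array([[116,16],[91,549],[406,538]]);px=[365,30]+(cr+.5)/3-.5
B=tool(onz("wrist",px,.11,T))[:,:2];print("box corners tool mm",B.round(1).tolist(),"sides",np.linalg.norm(B[0]-B[1]).round(1),np.linalg.norm(B[2]-B[1]).round(1))
a=np.degrees(np.arctan2(*(B[0]-B[1])[::-1]));b=np.degrees(np.arctan2(*(B[2]-B[1])[::-1]))
print("x axis",a,"y axis",b,"centre",(B[0]+B[2])/2)
h=hsv(im);S,V=h[...,1],h[...,2]
lid=((S<60)&(V>60)).astype(np.uint8);z=T[0][2]-.018
g=im.astype(int)[...,0]-im.astype(int)[...,2]   # warm wood vs grey
m=(np.abs(g)<25)
def edge(pts,n,k):
    P=tool(onz("wrist",np.array(pts,float),z,T))[:,:2];f=np.polyfit(P[:,1-k],P[:,k],1);res=P[:,k]-np.polyval(f,P[:,1-k]);ok=abs(res)<1.5
    f=np.polyfit(P[ok,1-k],P[ok,k],1);print(n,"value at 0:",f[1].round(2),"mid",P[ok,k].mean().round(2),"slope deg",np.degrees(f[0]).round(2),ok.sum())
L=[(np.argmax(m[y,60:200])+60-.5,y) for y in range(70,200,3)]
T_=[(x,np.argmax(m[30:100,x])+30-.5) for x in list(range(120,170,3))+list(range(285,385,3))]
Rr=[(400-np.argmax((V[y,340:401]>120)[::-1])+.5,y) for y in list(range(64,92,2))+list(range(128,180,2))]
edge(L,"left y",1);edge(Rr,"right y",1);edge(T_,"top x",0)
```

```text
box corners tool mm [[172.8, 177.5], [-45.1, 178.0], [-46.1, 376.9]] sides 218.0 198.9
x axis -0.12726069203836904 y axis 90.2655131687262 centre [ 63.38697115 277.20961826]
left y value at 0: -106.33 mid -106.43 slope deg -0.1 44
right y value at 0: 104.52 mid 103.96 slope deg -0.33 16
top x value at 0: 115.16 mid 115.14 slope deg -0.19 47
```

```bash
python3 -m crank '[[[0.1,0.4,0],0],[[0.2,0.8,0],0],[[0.2,0.9,0],0],[[0.2,0.9,0],0],[[0.2,0.9,0],0],[[0.2,0.9,0],0],[[0.2,0.9,0],0],[[0.2,0.9,0],0],[[0.2,0.9,0],0],[[0.2,0.9,0],0],[[0.2,0.6,0],0],[[0.03,0.3,0],0]]' >/dev/null
python3 -m crank '[[[0,0,0.5],0],[[0,0,0.7],0],[[0,0,0.7],0],[[0,0,0.6],0],[[0,0,0.4],0],[[0,0,0],0],[[0,0,0],0]]'
python3 - <<'E'
from h import *
im=vision.camera("scene");np.save("s3.npy",im)
t=vision.camera("top");np.save("t3.npy",t)
a=cv2.resize(im[130:250,285:405],None,fx=3.3,fy=3.3,interpolation=2);b=cv2.resize(t[165:265,150:250],(396,396),interpolation=2)
cv2.imwrite("pics/s3.png",np.hstack([a,b])[:,:,::-1])
s=sensors.read_state();d=np.load("w2.npz");M=R.from_quat(d["q"]).as_matrix();print("moved, tool mm",((s["ee_pos"]-d["p"])@M*1000).round(1))
togo(.542,.227,.132,73.6)
E
```

```text
time: 12.75
ee_pos: [0.5416, 0.2363, 0.1647]
eef_rot: [0.143, 0.99, 0.0, 0.0]
ft_force: [0.5, -0.3, -6.9]
width: 0.0131
grip_force: 50.0
moved, tool mm [ 64.1 280.4  86.1]
t 12.85 pos [0.5416 0.2365 0.1648] yaw 73.6 tilt [0.0012 0.0008] | now-axes [-0.1  -0.3   1.09] turn 0.0 | after-turn axes [-0.1  -0.3   1.09] F [-0.1  0.  -6. ] w 0.0128 g 50.0
```

View pics/s3.png

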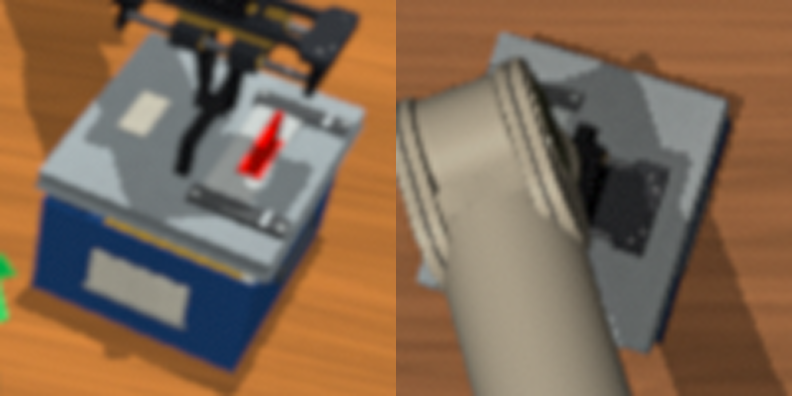

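The scene crop shows the lid parallel to the box and about centred. Box foot corners are at crop (33,287) and (237,370), lid corners at (38,180) and (265,272). I'll do a quick numeric cross-check, then lower it slowly.

Run:
```python
from h import *
s=sensors.read_state();M=R.from_quat(s["eef_rot"]).as_matrix()
px=lambda c:[285,130]+(np.array(c,float)+.5)/3.3-.5
f=lambda c,z:((onz("scene",px(c),z)-s["ee_pos"])@M*1000)[:,:2].round(1).tolist()
print("box foot",f([[33,287],[237,370]],0.)); z=s["ee_pos"][2]-.018
print("lid top",f([[38,180],[265,268],[366,112]],z))
im=cv2.imread("pics/scene0.png")[:,:,::-1].copy();h=hsv(im);m=(h[...,0]>100)&(h[...,0]<130)&(h[...,1]>120);m[:140]=0;m[250:]=0;m[:,:285]=0;m[:,400:]=0
c=cv2.approxPolyDP(big(m)[:,None],4,True)[:,0];print(c.tolist());print("at z=.11",[((onz("scene",p,.11)[0]-s["ee_pos"])@M*1000)[:2].round(1).tolist() for p in c])
```

```text
box foot [[-110.9, -103.3], [-105.0, 96.1]]
lid top [[-127.4, -103.3], [-122.8, 101.3], [110.2, 104.9]]
[[330, 151], [299, 190], [296, 215], [355, 240], [388, 173]]
at z=.11 [[104.5, -99.7], [-107.8, -100.7], [-201.6, -62.0], [-200.1, 111.4], [102.1, 92.6]]
```

```bash
python3 -m crank '[[[0,-0.07,0.1],0],[[0,0,0.2],0],[[0,0,0.2],0],[[0,0,0.1],0],[[0,0,0],0]]'; python3 -m crank '[[[0,0,0.06],0],[[0,0,0.06],0],[[0,0,0.06],0],[[0,0,0],0]]'; python3 -c "
from h import *
togo(.5416,.2363,.132,73.6)"
```

```text
time: 13.48
ee_pos: [0.5404, 0.2342, 0.1456]
eef_rot: [0.143, 0.99, -0.0, -0.0]
ft_force: [0.6, 1.1, -6.7]
width: 0.0129
grip_force: 50.0
time: 13.98
ee_pos: [0.5404, 0.2342, 0.1404]
eef_rot: [0.143, 0.99, -0.0, -0.0]
ft_force: [-0.2, -0.3, -6.2]
width: 0.0129
grip_force: 50.0
t 13.97 pos [0.5404 0.2342 0.1404] yaw 73.61 tilt [-0.0003 -0.0001] | now-axes [-0.02  0.08  0.28] turn 0.0 | after-turn axes [-0.02  0.08  0.28] F [-0.2 -0.3 -6.2] w 0.0129 g 50.0
```

```bash
python3 -m crank '[[[0,0,0.06],0],[[0,0,0.06],0],[[0,0,0.06],0],[[0,0,0.04],0],[[0,0,0],0]]'; python3 -m crank '[[[0,0,0.03],0],[[0,0,0.03],0],[[0,0,0],0]]'
```

```text
time: 14.6
ee_pos: [0.5405, 0.2342, 0.1338]
eef_rot: [0.143, 0.99, -0.0, -0.0]
ft_force: [0.7, 0.2, -7.2]
width: 0.0131
grip_force: 50.0
time: 14.98
ee_pos: [0.5406, 0.2342, 0.1323]
eef_rot: [0.143, 0.99, 0.0, 0.0]
ft_force: [0.2, -1.7, -5.4]
width: 0.0126
grip_force: 50.0
```

```bash
python3 -m crank '[[[0,0,0.03],0],[[0,0,0.03],0],[[0,0,0],0]]'
```

```text
time: 15.35
ee_pos: [0.5407, 0.2342, 0.1321]
eef_rot: [0.143, 0.99, 0.001, 0.0]
ft_force: [-7.2, -4.0, 11.9]
width: 0.0128
grip_force: 50.0
```

```bash
python3 -m crank '[[[0,0,0],0],[[0,0,0],0],[[0,0,0],0],[[0,0,0],0],[[0,0,0],0]]' 0.5 20; python3 -m crank '[[[0,0,-0.3],0],[[0,0,-0.7],0],[[0,0,-0.8],0],[[0,0,-0.8],0],[[0,0,-0.4],0],[[0,0,0],0],[[0,0,0],0]]'
python3 - <<'E'
from h import *
s=sensors.read_state();np.savez("w4.npz",im=(im:=vision.camera("wrist")),p=s["ee_pos"],q=s["eef_rot"]);cv2.imwrite("pics/w4.png",im[:,:,::-1])
sc=vision.camera("scene");np.save("s4.npy",sc)
a=cv2.resize(sc[135:255,285:405],(384,384),interpolation=2)
cv2.imwrite("pics/w4.png",cv2.resize(np.hstack([im,a]),(800,343))[:,:,::-1])
togo(.5416,.2363,.132,73.6)
E
```

```text
time: 15.98
ee_pos: [0.5406, 0.2342, 0.1303]
eef_rot: [0.143, 0.99, 0.0, 0.0]
ft_force: [-0.1, 1.3, -0.5]
width: 0.0426
grip_force: 0.0
time: 16.85
ee_pos: [0.5402, 0.2341, 0.2194]
eef_rot: [0.143, 0.99, -0.0, -0.001]
ft_force: [0.1, 0.1, -1.0]
width: 0.0436
grip_force: 0.0
t 16.95 pos [0.5401 0.2341 0.2194] yaw 73.6 tilt [-0.0012 -0.0008] | now-axes [-0.03  0.09  2.91] turn 0.0 | after-turn axes [-0.03  0.09  2.91] F [-0.9  0.5 -0.7] w 0.0435 g 0.0
```

View pics/w4.png

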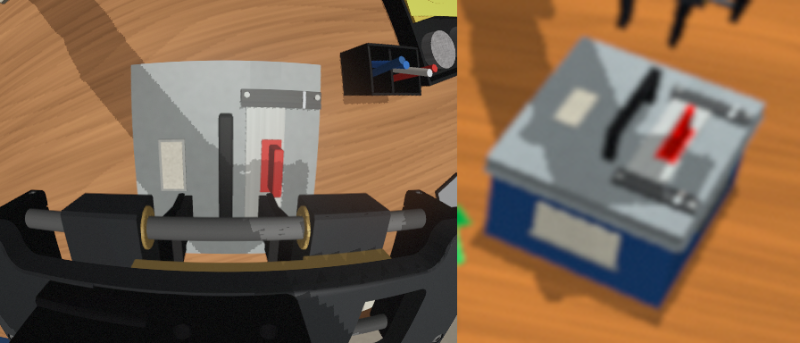

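The lid is seated level and square, the gripper has let go, and the tab stands shut at about (272,167) in the left half. The pen pot is clear. Next I'll grip the tab.

```bash
python3 -m crank '[[[0,0.5,0],0],[[0,0.7,0],0],[[0,0.5,0],0],[[0,0,0.5],0],[[0,0,0.7],0],[[0,0,0.7],0],[[0,0,0.6],0],[[0,0,0.4],0],[[0,0,0.2],0],[[0,0,0],0],[[0,0,0],0]]' 
python3 -m crank '[[[0,0,0],0],[[0,0,0],0],[[0,0,0],0],[[0,0,0],0],[[0,0,0],0],[[0,0,0],0]]' 0 20; python3 -c "
from h import *
togo(.5416,.2363,.132,73.6)"
```

```text
time: 18.32
ee_pos: [0.5553, 0.2833, 0.128]
eef_rot: [0.143, 0.99, 0.0, 0.0]
ft_force: [0.4, -0.9, 0.1]
width: 0.0435
grip_force: 0.0
time: 19.08
ee_pos: [0.555, 0.2834, 0.1274]
eef_rot: [0.143, 0.99, 0.0, 0.0]
ft_force: [0.8, 1.4, 0.2]
width: 0.0094
grip_force: 20.0
t 19.07 pos [0.555  0.2834 0.1274] yaw 73.61 tilt [0.0003 0.0004] | now-axes [-0.01 -1.63 -0.15] turn 0.0 | after-turn axes [-0.01 -1.63 -0.15] F [0.8 1.4 0.2] w 0.0094 g 20.0
```

```bash
python3 -m crank '[[[0,0.07,0],0],[[0,0.1,0],0],[[0,0.1,0],0],[[0,0.1,0],0],[[0,0.1,0],0],[[0,0.1,0],0],[[0,0.1,0],0],[[0,0,0],0],[[0,0,0],0],[[0,0,0],0]]' - 30
python3 - <<'E'
from h import *
s=sensors.read_state();im=vision.camera("wrist");sc=vision.camera("scene");np.savez("w5.npz",im=im,sc=sc,p=s["ee_pos"],q=s["eef_rot"])
a=cv2.resize(sc[135:255,285:405],(384,384),interpolation=2)
cv2.imwrite("pics/w5.png",cv2.resize(np.hstack([im[:256,100:444],a[:256]]),None,fx=1.09,fy=1.09,interpolation=2)[:,:,::-1])
M=R.from_quat(s["eef_rot"]).as_matrix();print("tool F",(s["ft_force"]@M).round(1));togo(.5550,.2834,.1274,73.6)
E
```

```text
time: 20.32
ee_pos: [0.5604, 0.3017, 0.1273]
eef_rot: [0.143, 0.99, -0.001, -0.0]
ft_force: [-4.9, -5.6, 4.2]
width: 0.0095
grip_force: 30.0
tool F [ 3.1 -6.7 -4.2]
t 20.43 pos [0.5605 0.3017 0.1273] yaw 73.57 tilt [-0.0009 -0.0011] | now-axes [ 0.   -0.64 -0.  ] turn -0.0 | after-turn axes [ 0.   -0.64 -0.  ] F [-3.9 -5.4  4.4] w 0.0096 g 30.0
```

View pics/w5.png

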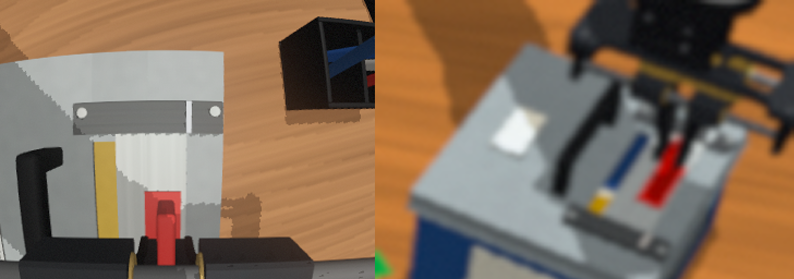

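The view shows the shutter's leading edge at x≈186, against the white mark at x≈189, so it is 1-2 mm short. The slot is open and the lid still lies flat. I'll nudge it 1 mm and check whether the lid moved.

```bash
python3 -m crank '[[[0,0.03,0],0],[[0,0,0],0],[[0,0,0],0],[[0,0,0],0]]'
python3 - <<'E'
from h import *
M=R.from_quat(np.load("w4.npz")["q"]).as_matrix();p0=np.load("w4.npz")["p"]
s=sensors.read_state();im5=vision.camera("wrist");v=[]
for im,p,q,ys in((np.load("w4.npz")["im"],p0,np.load("w4.npz")["q"],range(78,98,2)),(im5,s["ee_pos"],s["eef_rot"],range(60,90,2))):
    w=im.astype(int)[...,0]-im.astype(int)[...,2]>35
    pts=[];
    for y in ys:
        x0=300; x=x0+np.argmax(w[y,x0:]);pts.append((x-.5,y))
    P=(onz("wrist",np.array(pts,float),.114,(p,q))-p0)@M*1000
    tp=[(x,30+np.argmax(~w[30:110,x])-.5) for x in range(170,260,4)];Q=(onz("wrist",np.array(tp,float),.114,(p,q))-p0)@M*1000
    print("right edge y",np.median(P[:,1]).round(1),P[:,1].std().round(2),"far edge x",np.median(Q[:,0]).round(1),"slope",np.polyfit(Q[:,1],Q[:,0],1)[0].round(4))
print("tool F",(s["ft_force"]@M).round(1));togo(.5550,.2834,.1274,73.6)
E
```

```text
time: 20.92
ee_pos: [0.5607, 0.3025, 0.1273]
eef_rot: [0.143, 0.99, -0.001, -0.0]
ft_force: [-3.5, -6.5, 5.8]
width: 0.0094
grip_force: 30.0
right edge y 105.2 0.05 far edge x 114.7 slope -0.0057
right edge y 104.7 0.01 far edge x 114.8 slope 0.0058
tool F [ 1.6 -7.3 -5.8]
t 20.98 pos [0.5607 0.3025 0.1273] yaw 73.57 tilt [-0.0009 -0.0012] | now-axes [ 0.   -0.66 -0.  ] turn -0.0 | after-turn axes [ 0.   -0.66 -0.  ] F [-4.9 -5.6  5.4] w 0.0094 g 30.0
```

```bash
python3 -c "
from bench import r
print(r.close_job())"
```

```text
the job is handed in; nothing more can be done
None
```

The lid is fully down and square on the box, and the gripper is holding the shutter half open: it has moved about 20 mm, with about 7 N of spring push. I kept the arm clear of the bottle, tape and pen pot. The job is handed in, but no verdict came back.

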